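# Slacken the left-hand-threaded blade nut of a bench fan

## Robot

A 7-joint arm with a two-finger parallel gripper is mounted at the origin on the work surface. World frame = base frame: x ahead of the robot, y to its left, z up, the work surface at z = 0. Lengths are in m, angles in rad, forces in N, time in s.
With the tool pointing down it reaches from about 0.4 to 0.85 m from the base axis. Payload 4.5 kg.
Tool frame: the origin (TCP) lies midway between the tips of the shut fingers; the grasp point (between the pads) lies 19 mm behind it; z points along the fingers, y is the line along which they close (so a half turn about z gives the same grasp; the last joint's range is limited). The gripper opens to 85 mm and grips with 20 to 120 N. Pads are 22 mm wide; open, the fingers measure 114 mm over their backs; the gripper's body (76 mm by 85 mm) begins 54 mm behind the grasp point. The pads swing forward as they close: fully open they stand 13 mm farther back than shut.
Start: joints at [1.224, 0.689, -0.195, 1.565, 0.157, 0.902, -0.215], TCP at [0.232, -0.58, 0.231] pointing down, gripper open.
Joint ranges: [-3.01, 3.01], [-0.46, 2.08], [-1.47, 1.51], [0.13, 2.56], [-1, 4.14], [0.04, 2.09], [-2.66, 2.66]. Speed limits (rad/s): [2.57, 2.57, 3.14, 3.14, 3.14, 3.14, 3.14].

## Interface

Orientations are given as [roll, pitch, yaw] about the fixed x, y, z axes, in that order (R = Rz(yaw) Ry(pitch) Rx(roll)).
In Python, from station import manip, vision, sign_off gives the robot as it stands. The module is installed in compiled form; this text tells all that it offers.
- The arm moves only by the tool servo_tool, never from a script. Its argument "moves" is a list of rows, each a list of 3 entries, a list of its own where there are three numbers: the shift along the tool's x, y, z in m, then the turn about the tool's z in degrees, then the opening, from -1 (shut) to 1 (fully open), so that 0 is half open. In form: [[[x, y, z], roll, grip], ...]. A call has 1 to 10 rows; each row shifts and turns the commanded pose from where the row before left it, along the tool's axes as they then stand; what a row does not reach is not made up. A row lasts 1/8 s, in which the tool goes at most 62.5 mm and 10.7 degrees, less where a joint would pass 70% of its speed; a pose out of reach is approached as far as the arm can. A call with a gripper value outside its range is refused whole. The fingers move at their own pace and stop on an object; the grip force is fixed at half the most. Time passes only in rows, so rows that do not move let the fingers close. It gives the time, the measured TCP pose, the force, the opening and the grip force at its end, in the units of the state.
- manip.state(): the state, without advancing time (a new reading comes with each control period).
- vision.read_camera(name): name is "scene" or "top" or "wrist"; returns a dict with "image" (384x512x3 uint8, blue, green, red), "depth" (384x512 float32, m along the optical axis (not along the pixel's ray), 0 where there is no reading), "vertical_fov" (degrees; the focal length in pixels is half the picture's height over the tangent of half this angle, whatever the lens; pixels are square), "cx", "cy" (the principal point, pixels), "distortion" ([k1, k2, p1, p2, k3] as OpenCV has them; the pictures are not rectified), "xyz" and "attitude" of the camera in the world. Camera axes: x right, y up, looking along -z (the intrinsics and any distortion apply to the point x, -y, -z); pixel columns grow to the right and rows downward; lengths in m; the calibration is good to about 2 mm. A picture is of the moment at which its call begins.
- sign_off(): hands the job in; it is judged then, once.
Trained networks look in the newest picture that a camera, given by its name, has taken for a name from the list of things; names that differ only in an ending like _2 or _b are one class to them, and where a whole thing is asked for, a point or a joint stands for the part that bears it (a point fixed in the world has none). Each returns a list of dicts, best first, with "conf" (0 to 1); they miss things now and then, are a little off and sometimes report something else, mostly with a low value. They report only what shows in the picture. A call takes as long as a camera call.
- vision.search_frame(camera, query): "box" ([left, top, width, height] in pixels, round what is visible of it).
- vision.place_of(camera, query): "position" ([column, row] in pixels: a listed point, or the origin of a listed thing).
The state is a dict: "clock": time; "joint_pos": joint angles; "joint_vel": joint speeds; "joint_torque": joint torques, N m; "eef_pos": TCP position; "orientation": TCP orientation; "contact_force": force on the tool from outside, world axes, zero at the start; "moment": the same for the moment, N m; "opening": finger opening in m; "grasp_force": force on a finger pad.
Only numpy, scipy, OpenCV 4.12 (cv2) and the standard library are available. Lean on these libraries where they do the work, as an engineer would, in place of code of your own. Each camera call takes 0.05 s, during which the arm holds its last target. There are 200 camera calls.

## Task

The bench fan's head faces straight up with its front guard off, and its blades are to come off for cleaning: slacken the red wing nut at the middle of the blades by a little under a quarter turn (about 80 degrees), then let go of it. It has a left-hand thread, so the usual loosening direction would only tighten it: do not tighten it down hard. Leave the black wing knob on the circuit-board holder set as it is.

Things in the scene. Friction and masses are not known exactly. Their poses are not given: they have to be found in the camera images.
- fan_nut (a joint): Turn of the red nut about its vertical axis, rad. Grows CLOCKWISE seen from above, which loosens this left-hand thread; anticlockwise tightens. 0 = hard tight at its stop, starts nipped up at 0.35 to 0.55, slack but still on its thread at 1.4 to 2.3, end stop 3.0. Steady friction 0.12 N m; stays where left and does not rise. The fan stands firm, its shaft locked.
- fan_nut_grip (a point): Grip point of the red plastic wing nut, on its axis, 128 mm above the bench. The nut: a 44 mm disc, 8 mm thick, underside 28 mm below this point, with an upright bar across it 44 mm long (this frame's x), 14 mm thick (y, the way to pinch), its top 16 mm above this point, a white mark on top at the +x end. z is up; the frame turns with the nut, which cannot be lifted off.
- fan: White desk fan, drum 170 mm across with five blue blades, facing straight up, side arms reaching 95 mm from the axis; all of it is at most 100 mm high, below the nut. Origin: under its centre, at bench level, on the nut's axis; z up. It stands left or right of the middle of the bench, turned anyhow.
- holder_knob_tip (a point): Point in the white-marked end of the bar of the black wing knob on the circuit-board holder (20 mm out from that knob's vertical axis, 78 mm above the bench, 16 mm below its top). Same shape and size as the fan's nut, but NOT to be turned; it sits on an aluminium jaw beside a green board, across the bench from the fan.

How it is judged:
By the outcome, as a careful person would: the job done as asked, in the order asked, and still so for the second after the job is handed in, with the robot touching nothing.
It also fails if it takes over 32 s, if anything falls off the work surface, if the arm or the gripper's body presses on something with over 40 N, if the wrist force passes 120 N, or if a joint passes its speed limit or range.

## Working session

There is one attempt and no reset: what is moved stays moved. The work goes in short steps, Python scripts to look and compute and a tool call to move; the robot and the scene stay as the last step left them, time stands still between calls to the robot, and variables do not carry over. Pictures are saved under pics/ and viewed, at most 10 in all, crops included, and the job is handed in when it is done.

Besides the shell and the picture viewer there is one more tool, called after "Call:" as name([rows], argument=value, ...), one row to a line, values as JSON. servo_tool: Moves the arm, as the interface text tells. Its arguments: {"type":"object","properties":{"moves":{"type":"array","items":{"type":"array"}}},"required":["moves"]}

```bash
mkdir -p pics; cat > h.py <<'E'
import numpy as np, cv2
from scipy.spatial.transform import Rotation as R
from station import manip, vision, sign_off
def cam(n):
    c=vision.read_camera(n); return c
def ray(c,px):
    h=c["image"].shape[0]; f=h/2/np.tan(np.radians(c["vertical_fov"])/2)
    K=np.array([[f,0,c["cx"]],[0,f,c["cy"]],[0,0,1]])
    u=cv2.undistortPoints(np.array([[px]],float),K,np.array(c["distortion"],float))[0,0]
    Rm=R.from_euler("xyz",c["attitude"]).as_matrix()
    return np.array(c["xyz"]),Rm@np.array([u[0],-u[1],-1.])
def at_z(c,px,z):
    o,d=ray(c,px); return o+d*(z-o[2])/d[2]
def at_depth(c,px):
    o,d=ray(c,px); return o+d*c["depth"][int(px[1]),int(px[0])]
E
python3 - <<'E'
from h import *
np.set_printoptions(precision=4,suppress=True)
s=manip.state(); print(s["clock"],s["eef_pos"],s["orientation"],s["opening"])
for n in ("scene","top"):
    c=cam(n); cv2.imwrite(f"pics/{n}1.png",c["image"]); print(n,c["xyz"],c["attitude"])
    for q,z in (("fan_nut_grip",.128),("holder_knob_tip",.078),("fan",0)):
        for p in vision.place_of(n,q)[:2]: print(q,p,at_z(c,p["position"],z))
    print(vision.search_frame(n,"fan_nut_grip")[:2])
E
```

```text
0.0 [ 0.232  -0.5796  0.2305] [-3.1397  0.0001  0.3809] 0.08522016578625259
scene [0.7928 0.4376 0.5563] [0.8672 0.0168 2.6216]
fan_nut_grip {'position': [206.5, 143.4], 'conf': 0.73} [ 0.561  -0.1937  0.128 ]
holder_knob_tip {'position': [315.8, 244.9], 'conf': 0.69} [0.5042 0.1049 0.078 ]
fan {'position': [207.7, 193.4], 'conf': 0.82} [ 0.572 -0.195  0.   ]
[{'box': [195.7, 132.1, 20.6, 30.5], 'conf': 0.94}]
top [ 0.4795 -0.0097  0.8389] [ 0.1134 -0.0121 -1.5646]
fan_nut_grip {'position': [333.4, 191.6], 'conf': 0.66} [ 0.5651 -0.1824  0.128 ]
holder_knob_tip {'position': [187.3, 218.1], 'conf': 0.87} [0.511 0.123 0.078]
fan {'position': [323.3, 196.1], 'conf': 0.79} [ 0.5694 -0.189   0.    ]
[{'box': [320.6, 181.8, 25.8, 19.1], 'conf': 0.55}]
```

```bash
python3 - <<'E'
import cv2,numpy as np
t=cv2.imread("pics/top1.png"); s=cv2.imread("pics/scene1.png")
a=cv2.resize(t[166:216,293:373],(800,500),interpolation=cv2.INTER_CUBIC)
a=cv2.resize(a,(400,250))
b=cv2.resize(s[120:170,166:246],(400,250),interpolation=cv2.INTER_CUBIC)
im=np.vstack([np.hstack([cv2.resize(t,(400,300)),cv2.resize(s,(400,300))]),np.hstack([a,b])])
cv2.imwrite("pics/c1.png",im)
E
```

```text
(no output)
```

View pics/c1.png

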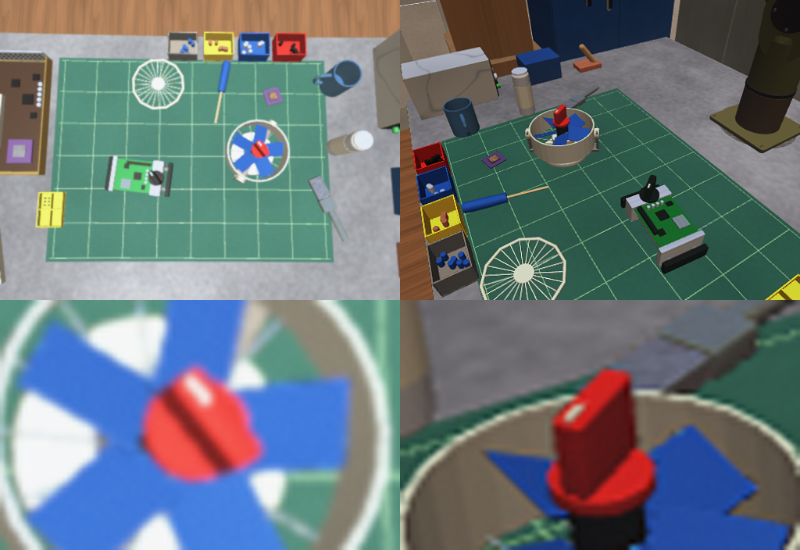

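Call:
servo_tool([
  [[0.04,-0.021,-0.007],0,1],
  [[0.04,-0.021,-0.007],0,1],
  [[0.04,-0.021,-0.007],0,1],
  [[0.04,-0.021,-0.007],0,1],
  [[0.04,-0.021,-0.007],0,1],
  [[0.04,-0.021,-0.007],0,1],
  [[0.04,-0.021,-0.007],0,1],
  [[0.04,-0.021,0],0,1],
  [[0.04,-0.021,0],0,1],
  [[0.02,-0.01,0],0,1],
])

```text
clock: 1.75
eef_pos: [0.5132, -0.2511, 0.2805]
orientation: [-3.141, -0.002, 0.385]
contact_force: [0.1, -1.0, -0.2]
opening: 0.0849
grasp_force: 0.0
```

```bash
python3 - <<'E'
from h import *
np.set_printoptions(precision=4,suppress=True)
s=manip.state(); print(s["clock"],s["eef_pos"],s["orientation"],s["joint_pos"])
c=cam("wrist"); cv2.imwrite("pics/w1.png",c["image"]); print(c["xyz"],c["attitude"])
for p in vision.place_of("wrist","fan_nut_grip")[:2]: print(p,at_z(c,p["position"],.128))
print(vision.search_frame("wrist","fan_nut_grip")[:2])
E
```

```text
1.75 [ 0.5132 -0.2511  0.2805] [-3.141  -0.0018  0.3849] [ 0.4865  0.559  -0.1845  1.6704  0.1203  0.9224 -0.9291]
[ 0.5839 -0.2222  0.4224] [-0.3015  0.0004 -1.1856]
{'position': [210.8, 88.8], 'conf': 0.92} [ 0.5689 -0.1851  0.128 ]
[{'box': [194.9, 62.7, 43.6, 52.7], 'conf': 0.74}]
```

View pics/w1.png

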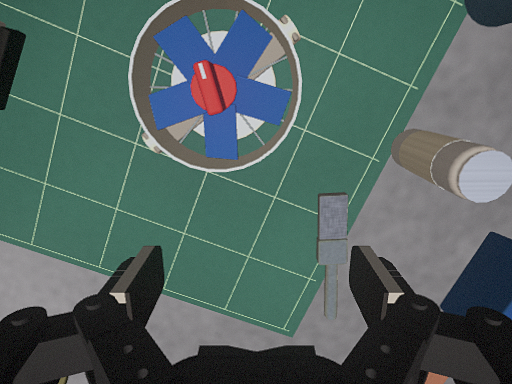

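```bash
cat >> h.py <<'E'
def bar(c,box):
    x,y,w,h=[int(v) for v in box]; P=[];W=[]
    for v in range(y-5,y+h+5):
        for u in range(x-5,x+w+5):
            b,g,r=c["image"][v,u].astype(int)
            p=at_depth(c,(u,v))
            if .137<p[2]<.152:
                P.append(p)
                if min(b,g,r)>140: W.append(p)
    P=np.array(P); r=cv2.minAreaRect((P[:,:2]*1000).astype(np.float32))
    m=P[:,:2].mean(0); w,V=np.linalg.eigh(np.cov(P[:,:2].T)); a=V[:,1]
    wm=np.mean(W,0)[:2]-m if W else a
    if a@wm<0:a=-a
    print(len(P),len(W),"mean",P.mean(0),"rect",r,"yaw",np.degrees(np.arctan2(a[1],a[0])),"mark yaw",np.degrees(np.arctan2(wm[1],wm[0])))
E
python3 - <<'E'
from h import *
c=cam("wrist"); bar(c,[190,55,50,65])
E
```

```text
920 70 mean [ 0.5698014  -0.18459556  0.14274599] rect ((569.2247314453125, -184.42617797851562), (43.82140350341797, 14.247017860412598), 37.32184982299805) yaw 37.44674541213109 mark yaw 40.820649260522195
```

Call:
servo_tool([
  [[0.026,-0.0136,0],0,1],
  [[0.026,-0.0136,0.02],0,1],
  [[0.025,-0.0136,0.02],0,1],
  [[0,0,0.03],-7.7,1],
  [[0,0,0.02],-7.7,1],
  [[0,0,0],0,1],
])

```text
clock: 2.7
eef_pos: [0.5652, -0.1898, 0.1889]
orientation: [-3.139, 0.003, 0.645]
contact_force: [0.1, -0.4, 0.3]
opening: 0.0852
grasp_force: 0.0
```

```bash
python3 - <<'E'
from h import *
np.set_printoptions(precision=4,suppress=True)
s=manip.state(); print(s["clock"],s["eef_pos"],np.degrees(s["orientation"]),s["joint_pos"])
c=cam("wrist"); cv2.imwrite("pics/w2.png",c["image"])
b=vision.search_frame("wrist","fan_nut_grip")[:2]; print(b)
if b: bar(c,b[0]["box"])
a=np.radians(37.4);d=np.array([.5693,-.1844])-s["eef_pos"][:2]
y=s["orientation"][2]; print("tool dx,dy",d@[np.cos(y),np.sin(y)],d@[np.sin(y),-np.cos(y)])
E
```

```text
2.7 [ 0.5652 -0.1898  0.1889] [-179.8611    0.1941   36.9732] [ 0.3793  0.7077 -0.2323  1.6939  0.2181  0.7695 -0.8826]
[{'box': [227.2, 157.1, 57.1, 79.6], 'conf': 0.96}]
1430 95 mean [ 0.5709 -0.183   0.1427] rect ((569.5949096679688, -183.75193786621094), (43.762325286865234, 13.71348762512207), 37.32741928100586) yaw 37.59650089511639 mark yaw 38.414999363547686
tool dx,dy 0.006541243368033297 -0.0018670742090441026
```

View pics/w2.png

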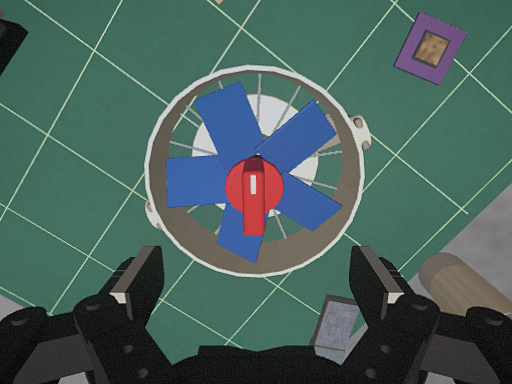

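Call:
servo_tool([
  [[0.007,-0.002,0.012],0,1],
  [[0,0,0.02],0,1],
  [[0,0,0.02],0,1],
  [[0,0,0.02],0,1],
  [[0,0,0],0,0],
])

```text
clock: 3.42
eef_pos: [0.5711, -0.1813, 0.1171]
orientation: [-3.14, 0.002, 0.65]
contact_force: [0.2, 0.6, -0.2]
opening: 0.0698
grasp_force: 0.0
```

Call:
servo_tool([
  [[0,0,0],0,-0.4],
  [[0,0,0],0,-1],
  [[0,0,0],0,-1],
  [[0,0,0],0,-1],
  [[0,0,0],0,-1],
  [[0,0,0],0,-1],
])

```text
clock: 4.18
eef_pos: [0.5723, -0.1821, 0.1192]
orientation: [3.14, -0.001, 0.65]
contact_force: [-1.1, -0.3, 5.9]
opening: 0.0129
grasp_force: 59.1
```

Call:
servo_tool([
  [[0,0.0004,0],4,-1],
  [[0,0.0004,0],6,-1],
  [[0,0.0004,0],6,-1],
  [[0,0.0004,0],6,-1],
  [[0,0.0004,0],6,-1],
  [[0,0,0],0,-1],
])

```text
clock: 4.92
eef_pos: [0.5731, -0.1839, 0.1192]
orientation: [3.141, -0.001, 0.16]
contact_force: [-1.5, 1.1, 6.8]
opening: 0.0126
grasp_force: 59.3
```

Call:
servo_tool([
  [[0,0.0004,0],7,-1],
  [[0,0.0004,0],7,-1],
  [[0,0.0004,0],7,-1],
  [[0,0.0004,0],7,-1],
  [[0,0.0004,0],7,-1],
  [[0,0.0004,0],7,-1],
  [[0,0.0003,0],7,-1],
  [[0,0,0],4,-1],
  [[0,0,0],0,-1],
])

```text
clock: 6.05
eef_pos: [0.5721, -0.1871, 0.1192]
orientation: [3.141, -0.001, -0.766]
contact_force: [-2.3, -1.1, 7.3]
opening: 0.0126
grasp_force: 59.4
```

Call:
servo_tool([
  [[0,0,0],0,0],
  [[0,0,0],0,1],
  [[0,0,0],0,1],
  [[0,0,0],0,1],
  [[0,0,0],0,1],
  [[0,0,-0.02],0,1],
  [[0,0,-0.03],0,1],
  [[0,0,-0.04],0,1],
  [[-0.02,0,-0.04],0,1],
  [[0,0,0],0,1],
])

```text
clock: 7.3
eef_pos: [0.5589, -0.1722, 0.2514]
orientation: [-3.138, -0.005, -0.763]
contact_force: [-0.0, -0.6, -0.7]
opening: 0.0852
grasp_force: 0.0
```

```bash
python3 - <<'E'
from h import *
np.set_printoptions(precision=4,suppress=True)
s=manip.state(); print(s["clock"],s["eef_pos"],s["opening"],s["contact_force"])
c=cam("wrist"); cv2.imwrite("pics/w3.png",c["image"])
b=vision.search_frame("wrist","fan_nut_grip")[:2]; print(b)
if b: bar(c,b[0]["box"])
E
```

```text
7.3 [ 0.5589 -0.1722  0.2514] 0.08517295906385645 [-0.0104 -0.6098 -0.7313]
[{'box': [238.8, 137.2, 43.5, 54.8], 'conf': 0.95}]
892 76 mean [ 0.5701 -0.1851  0.1428] rect ((569.4138793945312, -184.72000122070312), (13.636734962463379, 42.92436218261719), 45.98944091796875) yaw -43.999808702409545 mark yaw -43.0723259901993
```

View pics/w3.png

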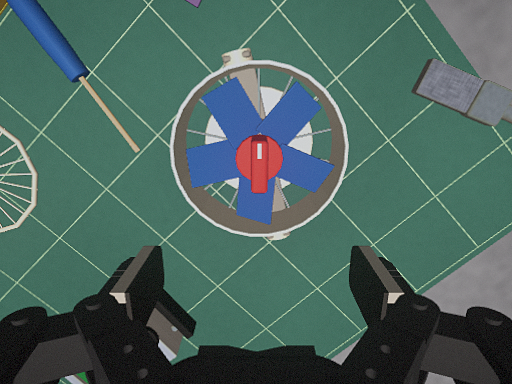

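The red nut, at about (259, 160) in the wrist picture, went from +37.5° to −44°. That is 81.5° clockwise, and the gripper is open and clear of it.

```bash
python3 -c "
from station import sign_off; print(sign_off())"
```

```text
the job is handed in; nothing more can be done
None
```

I turned the red wing nut about 81° clockwise (the loosening way) and let go of it, left the black holder knob untouched, and handed the job in at about 7.4 s.

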